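# Draw out the finished lane's receiving tray

## Task

The straw sealing machine has two receiving trays side by side, each with a jar standing in it. Hook a fingertip behind the blue lip of the tray that holds the orange-capped jar and draw that tray fully out to its stop, then press the green button on the machine all the way down to confirm, let it come back up and move clear. Do not pinch the lip or touch either jar; leave the other tray, with its white-capped jar, and everything else where it is.

Things in the scene. Friction and masses are not known exactly. Their poses are not given: they have to be found in the camera images.
- machine: white benchtop machine, fixed, 470 mm wide. Origin on the table; z up, -x its front (towards the robot), +y its left as the robot sees it. Flat bed 25 mm high, x -285 to +200 mm; the housing (160 mm high, hood to 210) stands on it from x 0 to +200 mm. Two trays slide along its x axis on rails at y +65 mm (left) and -65 mm (right), out of slots in the housing
- tray_left (a joint): travel in m of the machine's left receiving tray along its rails: 0 pushed in, 0.13 fully out against its stop; it slides towards the robot side (the machine's -x), starts 0 to 0.02 out, needs about 2 to 4 N and stays where it is left
- tray_left_lip (a point): middle of the top edge of the upright blue lip, 104 mm wide, at the front end of the left tray (+y side of the machine). The lip reaches 3 mm behind this point (machine's +x) and 4 mm ahead (front leaf, 6 mm lower). Tray floor 28 mm below this point, 98 mm wide inside, side walls 9 mm high; at least 55 mm of floor free between lip and jar
- tray_right (a joint): travel in m of the machine's right receiving tray along its rails: 0 pushed in, 0.13 fully out against its stop; it slides towards the robot side (the machine's -x), starts 0 to 0.02 out, needs about 2 to 4 N and stays where it is left
- tray_right_lip (a point): middle of the top edge of the upright blue lip, 104 mm wide, at the front end of the right tray (-y side of the machine). The lip reaches 3 mm behind this point (machine's +x) and 4 mm ahead (front leaf, 6 mm lower). Tray floor 28 mm below this point, 98 mm wide inside, side walls 9 mm high; at least 55 mm of floor free between lip and jar
- amber_jar_mid (a point): centre, half-way up, of the amber jar with the orange cap, 40 mm across, 45 mm high, standing loose on the floor of one of the trays (the tray to draw out)
- blue_jar_mid (a point): centre, half-way up, of the blue jar with the white cap, 40 mm across, 45 mm high, standing loose on the floor of the other tray
- confirm (a joint): travel in m of the green push button: 0 up, 0.006 fully down; it springs back; 5 N presses it fully
- confirm_top (a point): centre of the top face of the green button, 32 mm across, facing up, on a grey console block (90 x 80 mm, top 55 mm above the table) at the front right of the machine's bed; moves down with the button
- cup: white plastic cup, 56 mm across, 60 mm high, standing on the front left of the machine's bed; leave alone. Origin at the centre of its underside
- rinse_bottle: white bottle with a red cap, 64 mm across, 160 mm high, on the table to the left; leave alone. Origin at the centre of its underside
- beaker: open glass beaker, 70 mm across, 80 mm high, on the table to the left; leave alone. Origin at the centre of its underside
- straw_bin: open yellow bin, 160 x 90 x 50 mm, on the table to the left; leave alone. Origin at the centre of its underside
- driver: screwdriver, 170 mm long, up to 30 mm high, lying on the table to the right; leave alone
- film_reel: flat grey reel, 90 mm across, 30 mm high, on the table to the right; leave alone. Origin at the centre of its underside
- amber_jar: the same amber jar as a body; origin at the centre of its underside
- blue_jar: the same blue jar as a body; origin at the centre of its underside

How it is judged:
On the way, in this order (a step that is already met when the one before it is completed fails the run):
1. a finger behind its lip pulls out the tray with the orange-capped jar past 35 mm (((y of amber_jar_mid in the frame of machine above 0 m and contact force between the fingers and tray_left_c0 above 0.5 N and value of joint tray_left above 0.035 m) or (y of amber_jar_mid in the frame of machine below 0 m and contact force between the fingers and tray_right_c0 above 0.5 N and value of joint tray_right above 0.035 m))).
2. that tray is fully out (within 10 mm of its stop) (((y of amber_jar_mid in the frame of machine above 0 m and value of joint tray_left above 0.12 m) or (y of amber_jar_mid in the frame of machine below 0 m and value of joint tray_right above 0.12 m))), for 0.2 s.
3. the green button is pressed down (at least 4 of 6 mm) (value of joint confirm above 0.004 m), for 0.05 s.
At the end, for the whole second after the job is handed in: The tray with the orange-capped jar is at rest within 10 mm of its stop, the jar upright in it (within 0.15 rad) 60 to 135 mm behind the lip; the other tray is within 10 mm and its jar within 15 mm of where they were, that jar upright; the button is back up (less than 2 mm down) (((y of amber_jar_mid in the frame of machine above 0 m and value of joint tray_left above 0.12 m and velocity of joint tray_left below 0.01 m/s and horizontal distance between amber_jar_mid and tray_left_lip between 0.06 and 0.135 m and distance of tray_right_lip from where it was at the start of the episode below 0.01 m) or (y of amber_jar_mid in the frame of machine below 0 m and value of joint tray_right above 0.12 m and velocity of joint tray_right below 0.01 m/s and horizontal distance between amber_jar_mid and tray_right_lip between 0.06 and 0.135 m and distance of tray_left_lip from where it was at the start of the episode below 0.01 m)) and angle between each of amber_jar_mid, blue_jar_mid's own z axis and vertical below 0.15 rad and linear speed of amber_jar below 0.02 m/s and distance of blue_jar_mid from where it was at the start of the episode below 0.015 m and value of joint confirm below 0.002 m); the robot touches nothing.
It fails at once if the lip was pinched between the fingers ((contact force between the fingers and tray_left_c0 above 3 N and contact force between the fingers and tray_left_c1 above 3 N) or (contact force between the fingers and tray_right_c0 above 3 N and contact force between the fingers and tray_right_c1 above 3 N)).
It fails at once if the other tray was moved by more than 10 mm ((y of amber_jar_mid in the frame of machine above 0 m and distance of tray_right_lip from where it was at the start of the episode above 0.01 m) or (y of amber_jar_mid in the frame of machine below 0 m and distance of tray_left_lip from where it was at the start of the episode above 0.01 m)).
It fails at once if a jar was touched, lifted or knocked over (contact force between any of the fingers, the arm and amber_jar above 0.5 N or contact force between any of the fingers, the arm and blue_jar above 0.5 N or height (world z) of any of amber_jar_mid, blue_jar_mid above 0.075 m or angle between any of amber_jar_mid, blue_jar_mid's own z axis and vertical above 0.4 rad).
It fails at once if the button was pressed before the tray was fully out (value of joint confirm above 0.004 m and ((y of amber_jar_mid in the frame of machine above 0 m and value of joint tray_left below 0.12 m) or (y of amber_jar_mid in the frame of machine below 0 m and value of joint tray_right below 0.12 m))).
It fails at once if a bystander was moved by more than 20 mm (distance of any of cup, rinse_bottle, beaker, straw_bin, driver, film_reel from where it was at the start of the episode above 0.02 m).
It also fails if it takes over 48 s, if anything falls off the work surface, if the arm or the gripper's body presses on something with over 40 N, if the wrist force passes 120 N, or if a joint passes its speed limit or range.

## Robot

A 6-joint arm with a two-finger parallel gripper is mounted at the origin on the work surface. World frame = base frame: x ahead of the robot, y to its left, z up, the work surface at z = 0. Lengths are in m, angles in rad, forces in N, time in s.
With the tool pointing down it reaches from about 0.275 to 0.85 m from the base axis. Payload 19 kg.
Tool frame: the origin (TCP) lies on the front face of the gripper's body, between the roots of the fingers; the fingertips stand 73 mm ahead of it and the grasp point (between the pads) lies 54 mm ahead of it; z points along the fingers, y is the direction in which the jaws open and shut (so a half turn about z gives the same grasp; the last joint's range is limited). The gripper opens to 85 mm and grips with 20 to 120 N. Pads are 22 mm wide; open, the fingers measure 114 mm over their backs; the gripper's body (76 mm by 85 mm) begins 54 mm behind the grasp point. The pads swing forward as they close: fully open they stand 13 mm farther back than shut.
Start: joints at [-1.406, 0.15, 1.437, -0, 1.554, -0.134], TCP at [0.169, -0.55, 0.304] pointing down, gripper open.
Joint ranges: [-2.8, 2.8], [-0.68, 2.1], [0.12, 2.68], [-1.39, 4.53], [0.16, 2.79], [-2.81, 2.81]. Speed limits (rad/s): [1.89, 1.89, 2.22, 3.01, 3.01, 3.01].

## Interface

Orientations are given as a unit quaternion [x, y, z, w].
In Python, from station import sense, viewer, ticket, spotter gives the robot as it stands.
- The arm moves only by the shell command python3 -m creep 'ROWS' [OPENING] [FORCE]. ROWS is JSON, a list of rows, each an object of numbers: "x", "y", "z": the shift along the tool's x, y, z scaled (see below); "spin": the turn about the tool's z scaled (see below). In form: [{"x": .., "y": .., "z": .., "spin": ..}, ...]. A call has 1 to 5 rows; each row shifts and turns the pose as measured when the row begins, along the tool's axes as they then stand; what a row does not reach is not made up. The controller multiplies each number of a shift by 0.1 m and each number of a turn by 0.1 rad. A row lasts 1/12 s, in which the tool goes at most 41.7 mm and 7.16 degrees, less where a joint would pass 70% of its speed; a pose out of reach is approached as far as the arm can. A call with a number of a shift or a turn outside -1 to 1 is refused whole. A call with a gripper value outside its range is refused whole. OPENING is the opening, from 0 (shut) to 1 (fully open), set as the call begins (- or left out, the last holds). The fingers move at their own pace and stop on an object; FORCE is the grip in N (left out, the last holds). Time passes only in rows, so rows that do not move let the fingers close. It gives the time, the measured TCP pose, the force and the opening at its end, in the units of the state.
- sense(): the state, without advancing time (a new reading comes with each control period).
- viewer.grab_frame(name): name is "scene" or "top" or "wrist"; returns a dict with "pixels" (420x560x3 uint8, red, green, blue), "mtx" (3x3 intrinsics, pixels), "position" and "attitude" of the camera in the world; the wrist camera has in their place "mount" (4x4, takes a point from camera to tool coordinates, whose origin is the TCP and whose axes are the flange's). Camera axes: x right, y down, z forward; pixel columns grow to the right and rows downward; lengths in m; the calibration is good to about 2 mm. A picture is of the moment at which its call begins: read the wrist's pose just before it. There is no depth.
- ticket.hand_in(): hands the job in, once; it reports no verdict.
Trained networks look in the newest picture that a camera, given by its name, has taken for a name from the list of things; names that differ only in an ending like _2 or _b are one class to them, and where a whole thing is asked for, a point or a joint stands for the part that bears it (a point fixed in the world has none). Each returns a list of dicts, best first, with "conf" (0 to 1); they miss things now and then, are a little off and sometimes report something else, mostly with a low value. They report only what shows in the picture. A call takes as long as a camera call.
- spotter.recognise(camera, label): "xy" ([column, row] as shares, 0 to 1, of the picture: columns of its width, rows of its height, amid what is visible of it).
The state is a dict: "t": time; "q": joint angles; "joint_vel": joint speeds; "effort": joint torques, N m; "eef_pos": TCP position; "orientation": TCP orientation; "ft_force": force on the tool from outside, world axes, zero at the start; "ft_torque": the same for the moment, N m; "width": opening from 0.0 (shut) to 1.0 (fully open).
Only numpy, scipy, OpenCV 4.12 (cv2) and the standard library are available. Lean on these libraries where they do the work, as an engineer would, in place of code of your own. Each camera call takes 0.05 s, during which the arm holds its last target.

## Working session

There is one attempt and no reset: what is moved stays moved. The work goes in short steps, Python scripts to look and compute and a shell command to move; the robot and the scene stay as the last step left them, time stands still between calls to the robot, and variables do not carry over. Pictures are saved under pics/ and viewed, and the job is handed in when it is done.

```bash
mkdir -p pics; ls; cat > h.py <<'E'
import numpy as np, cv2
from scipy.spatial.transform import Rotation as R
from station import sense, viewer, ticket, spotter
def grab(n,save=None):
    s=sense(); f=viewer.grab_frame(n)
    if save: cv2.imwrite('pics/'+save,cv2.cvtColor(np.asarray(f['pixels']),cv2.COLOR_RGB2BGR))
    K=np.array(f['mtx'])
    if 'mount' in f:
        M=np.array(f['mount']); T=np.eye(4);T[:3,:3]=R.from_quat(s['orientation']).as_matrix();T[:3,3]=s['eef_pos']
        T=T@M
    else:
        T=np.eye(4);a=np.array(f['attitude']);T[:3,:3]=a if a.shape==(3,3) else R.from_quat(a).as_matrix();T[:3,3]=f['position']
    return K,T
def ray(K,T,uv):
    return T[:3,3],T[:3,:3]@np.linalg.inv(K)@np.array([uv[0],uv[1],1.])
def atz(K,T,uv,z):
    o,d=ray(K,T,uv); return o+d*(z-o[2])/d[2]
def proj(K,T,p):
    c=T[:3,:3].T@(np.array(p)-T[:3,3]); q=K@c; return q[:2]/q[2]
E
python3 - <<'E'
from h import *
print(sense())
for n in('scene','top','wrist'):
    K,T=grab(n,n+'0.png'); print(n,T.round(3).tolist(),K.tolist())
    zs=dict(tray_left_lip=.06,tray_right_lip=.06,amber_jar_mid=.055,blue_jar_mid=.055,confirm_top=.06,cup=.055,machine=.1,rinse_bottle=.1,film_reel=.02,driver=.015)
    for l,z in zs.items():
        for d in spotter.recognise(n,l)[:2]:
            uv=np.array(d['xy'])*[560,420]; print(l,round(d['conf'],2),uv.round(),atz(K,T,uv,z).round(3))
E
```

```text
pics
{'t': 0.0, 'q': array([-1.40600682e+00,  1.50978436e-01,  1.43803438e+00, -8.21175339e-06,
        1.55383234e+00, -1.33974276e-01]), 'joint_vel': array([ 6.03893845e-05,  8.05065220e-04,  1.51240002e-03,  7.84068489e-04,
        1.12086188e-03, -1.93329986e-03]), 'effort': array([-2.41915041e-03, -7.13050389e+01, -5.70868242e+01, -4.34787189e-04,
        8.94075522e-03, -6.33797049e-05]), 'eef_pos': array([ 0.16920995, -0.54936065,  0.30327806]), 'orientation': array([ 9.88863054e-01,  1.48826977e-01, -1.37534004e-05, -6.26113058e-04]), 'ft_force': array([-0.82381403,  0.0885877 ,  0.42011318]), 'ft_torque': array([0.01928307, 0.01126117, 0.01047504]), 'width': 1.0009852170762046}
scene [[-0.996, -0.069, 0.062, 0.491], [-0.092, 0.672, -0.735, 1.026], [0.01, -0.737, -0.675, 1.033], [0.0, 0.0, 0.0, 1.0]] [[471.3398783000203, 0.0, 278.1247852258361], [0.0, 471.3398783000203, 213.1754529464994], [0.0, 0.0, 1.0]]
tray_left_lip 0.73 [240. 227.] [0.686 0.038 0.06 ]
tray_right_lip 0.78 [241. 195.] [ 0.706 -0.105  0.06 ]
tray_right_lip 0.55 [243. 224.] [0.678 0.025 0.06 ]
amber_jar_mid 
[... 922 characters left out ...]
r_mid 0.6 [308. 171.] [ 0.729 -0.119  0.055]
confirm_top 0.61 [351. 195.] [ 0.647 -0.265  0.06 ]
cup 0.47 [241. 199.] [0.628 0.104 0.055]
machine 0.94 [293. 160.] [ 0.753 -0.067  0.1  ]
machine 0.26 [272. 173.] [0.709 0.002 0.1  ]
rinse_bottle 0.7 [129. 229.] [0.517 0.463 0.1  ]
film_reel 0.59 [419. 216.] [ 0.583 -0.503  0.02 ]
driver 0.71 [269. 174.] [0.724 0.014 0.015]
driver 0.55 [415. 292.] [ 0.327 -0.485  0.015]
wrist [[0.295, -0.915, -0.275, 0.238], [-0.956, -0.282, -0.085, -0.528], [0.001, 0.288, -0.958, 0.376], [0.0, 0.0, 0.0, 1.0]] [[356.151622977654, 0.0, 280.2064936184551], [0.0, 356.151622977654, 210.08137512648258], [0.0, 0.0, 1.0]]
driver 0.72 [254.  25.] [ 0.296 -0.485  0.015]
```

```bash
python3 - <<'E'
import cv2
a=cv2.imread('pics/scene0.png')[120:320,110:330];b=cv2.imread('pics/top0.png')[120:260,200:400]
cv2.imwrite('pics/sceneC.png',cv2.resize(a,None,fx=3,fy=3,interpolation=cv2.INTER_CUBIC));cv2.imwrite('pics/topC.png',cv2.resize(b,None,fx=4,fy=4,interpolation=cv2.INTER_CUBIC))
E
```

```text
(no output)
```

View pics/sceneC.png

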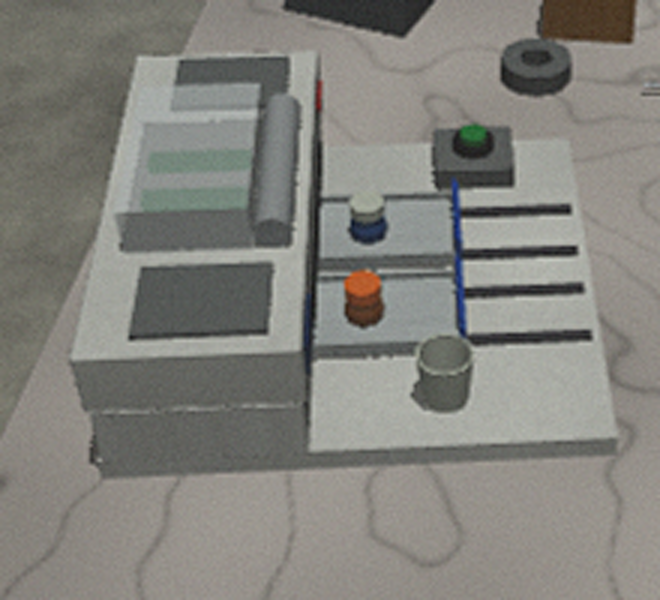

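View pics/topC.png

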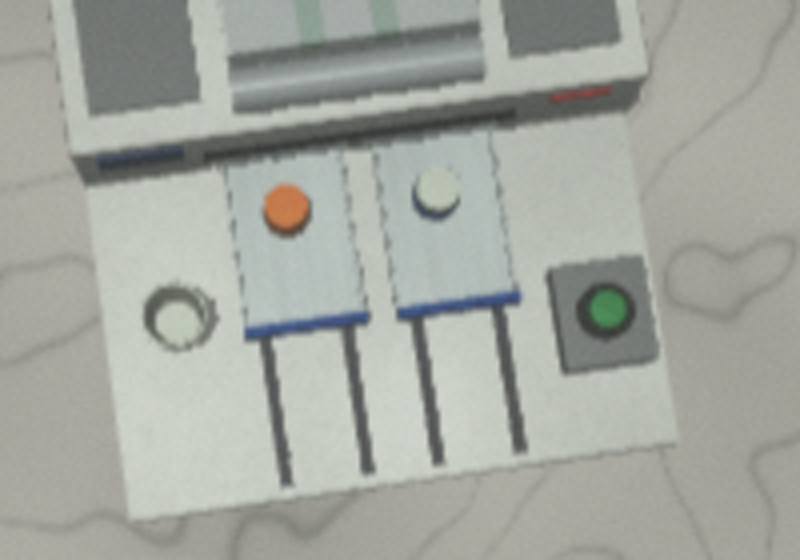

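View pics/top0.png

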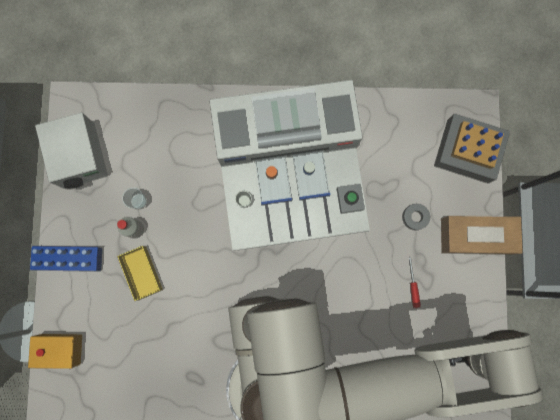

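The orange-capped jar stands in the left tray (cap at about (272,172) in top). The machine is turned slightly, the button is at (351,197), and the left lip runs from about (262,203) to (292,200).

```bash
python3 - <<'E'
from h import *
from scipy.optimize import least_squares
import json
K,T=grab('top'); K2,T2=grab('scene')
c=lambda u,v:(200+u/4,120+v/4)
s=lambda u,v:(110+u/3,120+v/3)
# corner obs (machine xyz) : top , scene
def pts(p): # p: x,y,yaw,tl,tr,lipz ,console bx,by
    return None
# bed front corners, bed z .025
obs=[(0,(-.285,.235,.025),c(130,518)),(0,(-.285,-.235,.025),c(677,443)),
     (1,(-.285,.235,.025),s(614,443)),(1,(-.285,-.235,.025),s(570,141)),
     (0,(0,-.235,.16),c(645,78)),(0,(0,.235,.16),c(80,158)),(1,(0,.235,.16),s(305,352)),(1,(0,-.235,.16),s(320,54))]
def w(p,m): 
    cc,ss=np.cos(p[2]),np.sin(p[2]); return np.array([p[0]+cc*m[0]-ss*m[1],p[1]+ss*m[0]+cc*m[1],m[2]])
P=lambda i,q: proj(K,T,q) if i==0 else proj(K2,T2,q)
f=lambda p: np.concatenate([P(i,w(p,m))-np.array(uv) for i,m,uv in obs])
r=least_squares(f,[.8,0,.1],loss='soft_l1'); p=r.x; print(p,f(p).round(1).reshape(-1,2).tolist())
# lips: blue in top & scene
lo=[(0,1,c(247,331)),(0,-1,c(367,317)),(1,1,s(465,334)),(1,-1,s(458,265))]
ro=[(0,1,c(399,313)),(0,-1,c(519,296)),(1,1,s(458,262)),(1,-1,s(455,182))]
for y,o in((.065,lo),(-.065,ro)):
    g=lambda q: np.concatenate([P(i,w(p,(q[0],y+sg*.052+q[2],q[1])))-np.array(uv) for i,sg,uv in o])
    q=least_squares(g,[-.15,.055,0]).x; print('lip mx,z,dy',q,'world',w(p,(q[0],y+q[2],q[1])),g(q).round(1).reshape(-1,2).tolist())
    inv=[]
    for i,sg,uv in o:
        a=atz(*((K,T) if i==0 else (K2,T2)),uv,.058); d=a-[p[0],p[1],0]; inv.append((np.cos(p[2])*d[0]+np.sin(p[2])*d[1],-np.sin(p[2])*d[0]+np.cos(p[2])*d[1]))
    print(np.round(inv,3).tolist())
for i,uv in((0,c(607,307)),(1,s(473,134))):
    print('btn',atz(*((K,T) if i==0 else (K2,T2)),uv,.067))
for i,uv in((0,c(286,207)),(1,s(363,284))): print('orange cap top',atz(*((K,T) if i==0 else (K2,T2)),uv,.075))
E
```

```text
[ 0.77399828 -0.05082264  0.15679997] [[-1.6, 1.1], [-1.0, 0.4], [1.4, -1.9], [-0.3, -1.1], [0.4, -0.1], [-4.2, -0.2], [-1.2, -1.3], [-0.4, -2.1]]
lip mx,z,dy [-0.14383547  0.04648832 -0.00618771] world [ 0.62274335 -0.01519295  0.04648832] [[-0.3, 0.8], [0.3, 0.0], [-0.8, 0.1], [0.1, -0.2]]
[[-0.143, 0.11], [-0.145, 0.008], [-0.146, 0.122], [-0.143, 0.021]]
lip mx,z,dy [-0.14391072  0.04003614 -0.00601605] world [ 0.64294279 -0.14344032  0.04003614] [[-0.3, 0.3], [0.1, 0.3], [-0.2, -3.1], [-0.4, 3.0]]
[[-0.146, -0.019], [-0.145, -0.121], [-0.143, 0.016], [-0.145, -0.117]]
btn [ 0.63959606 -0.26516313  0.067     ]
btn [ 0.63714493 -0.26657306  0.067     ]
orange cap top [0.71823057 0.0041199  0.075     ]
orange cap top [0.71798546 0.00403169 0.075     ]
```

```bash
python3 -m creep '[{"x":0,"y":0,"z":0,"spin":0.7},{"x":0,"y":0,"z":0,"spin":0.7},{"x":0.3,"y":-0.25,"z":0,"spin":0},{"x":0.3,"y":-0.25,"z":0,"spin":0},{"x":0.3,"y":-0.25,"z":0,"spin":0}]' 0 20
python3 -m creep '[{"x":0.3,"y":-0.25,"z":0,"spin":0},{"x":0.3,"y":-0.25,"z":0,"spin":0},{"x":0.3,"y":-0.25,"z":0,"spin":0},{"x":0.3,"y":-0.25,"z":0,"spin":0},{"x":0.3,"y":-0.25,"z":0,"spin":0}]'
python3 -m creep '[{"x":0.3,"y":-0.25,"z":0,"spin":0},{"x":0.3,"y":-0.25,"z":0,"spin":0},{"x":0.3,"y":-0.25,"z":0,"spin":0},{"x":0.3,"y":-0.25,"z":0,"spin":0},{"x":0.3,"y":-0.25,"z":0,"spin":0}]'
python3 -m creep '[{"x":0,"y":0,"z":0,"spin":0},{"x":0,"y":0,"z":0,"spin":0}]'
python3 - <<'E'
from h import *
s=sense();print(s['eef_pos'],s['orientation'],s['width'])
K,T=grab('wrist','w1.png'); print(T.round(3).tolist())
E
```

```text
t: 2.17
eef_pos: [0.2445, -0.4634, 0.3023]
orientation: [0.997, 0.072, -0.001, -0.0]
ft_force: [0.1, -0.4, 0.1]
width: 0.299
t: 2.58
eef_pos: [0.3789, -0.3106, 0.3026]
orientation: [0.998, 0.07, -0.0, 0.0]
ft_force: [-0.0, -1.8, -0.2]
width: -0.003
t: 3.0
eef_pos: [0.5147, -0.1565, 0.3039]
orientation: [0.998, 0.07, 0.001, 0.001]
ft_force: [0.1, -1.9, 1.0]
width: -0.002
t: 3.17
eef_pos: [0.5185, -0.1504, 0.3035]
orientation: [0.997, 0.074, 0.001, 0.0]
ft_force: [-1.5, -0.6, -0.2]
width: -0.001
[ 0.51849123 -0.15036952  0.30348462] [9.97278503e-01 7.37145678e-02 1.23979692e-03 4.61708925e-04] -0.000730581008664207
[[0.147, -0.948, -0.282, 0.589], [-0.989, -0.141, -0.044, -0.14], [0.002, 0.286, -0.958, 0.376], [0.0, 0.0, 0.0, 1.0]]
```

View pics/w1.png

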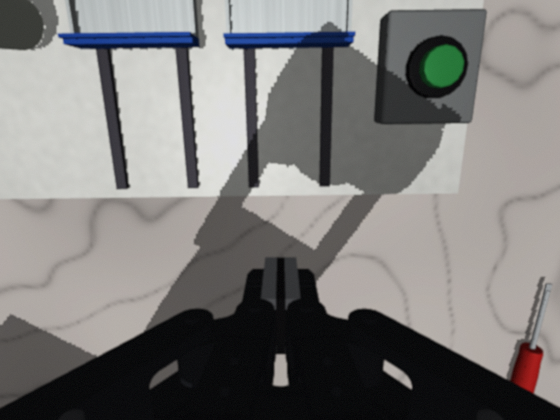

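Wrist view: left lip from about (60,36) to (198,42), right lip (225,38)-(354,40), button centre about (444,66), front bed edge along row ~195.

```bash
python3 - <<'E'
from h import *
K,T=grab('wrist')
im=cv2.imread('pics/w1.png').astype(int);b,g,r=im[...,0],im[...,1],im[...,2]
m=((b>r+50)&(b>g+40)).astype(np.uint8);n,l,st,ce=cv2.connectedComponentsWithStats(m)
for i in range(1,n):
    if st[i,4]<100: continue
    ys,xs=np.nonzero(l==i); x0,x1=xs.min(),xs.max()+1
    yt=lambda a:ys[xs==a].min()
    A=(x0,yt(x0+5));B=(x1,yt(x1-6)); print(st[i],A,B, [ (a,ys[xs==a].min(),ys[xs==a].max()) for a in range(x0,x1,25)])
    for z in(.05,.055,.06):
        a,bb=atz(K,T,A,z),atz(K,T,B,z);d=a-bb;print(z,a.round(4),bb.round(4),'mid',((a+bb)/2).round(4),'w',np.linalg.norm(d).round(4),'yaw',np.arctan2(-d[0],d[1]).round(4))
gm=((g>r+50)&(g>b+40)).astype(np.uint8);n,l,st,ce=cv2.connectedComponentsWithStats(gm);i=1+st[1:,4].argmax();print('green',ce[i],st[i])
for z in(.06,.065,.07):print(z,atz(K,T,ce[i],z), st[i,2]/K[0,0]*(T[2,3]-z)/.958)
a,bb=atz(K,T,(0,198),.025),atz(K,T,(460,192),.025);print('front',a,bb,np.arctan2(-(a-bb)[0],(a-bb)[1]))
for u in((104,47),(123,188),(181,47),(193,187),(250,48),(253,186),(327,47),(325,185)): print(atz(K,T,u,.025).round(4))
E
```

```text
[  58   32  135   13 1525] (np.int64(58), np.int64(34)) (np.int64(193), np.int64(32)) [(58, np.int64(34), np.int64(35)), (83, np.int64(33), np.int64(44)), (108, np.int64(33), np.int64(43)), (133, np.int64(33), np.int64(43)), (158, np.int64(32), np.int64(43)), (183, np.int64(32), np.int64(43))]
0.05 [0.6172 0.05   0.05  ] [ 0.6352 -0.0608  0.05  ] mid [ 0.6262 -0.0054  0.05  ] w 0.1122 yaw 0.1608
0.055 [0.6168 0.047  0.055 ] [ 0.6344 -0.062   0.055 ] mid [ 0.6256 -0.0075  0.055 ] w 0.1105 yaw 0.1608
0.06 [0.6163 0.0441 0.06  ] [ 0.6337 -0.0633  0.06  ] mid [ 0.625  -0.0096  0.06  ] w 0.1088 yaw 0.1608
[ 224   32  131   13 1244] (np.int64(224), np.int64(33)) (np.int64(355), np.int64(32)) [(224, np.int64(34), np.int64(36)), (249, np.int64(33), np.int64(44)), (274, np.int64(33), np.int64(43)), (299, np.int64(32), np.int64(42)), (324, np.int64(33), np.int64(41)), (349, np.int64(32), np.int64(42))]
0.05 [ 0.6382 -0.0863  0.05  ] [ 0.6549 -0.1938  0.05  ] mid [ 0.6465 -0.1401  0.05  ] w 0.1088 yaw 0.1543
0.055 [ 0.6374 -0.0872  0.055 ] [ 0.6539 -0.193   0.055 ] mid [ 0.6457 -0.1401  0.055 ] w 0.1071 yaw 0.1543
0.06 [ 0.6367 -0.088   0.06  ] [ 0.6529 -0.1922  0.06  ] mid [ 0.6448 -0.1401  0.06  ] w 0.1054 yaw 0.1543
green [443.30655226  65.46879875] [ 424   45   40   42 1282]
0.06 [ 0.63899324 -0.2694589   0.06      ] 0.03699188755115359
0.065 [ 0.63820097 -0.2674138   0.065     ] 0.03640570949171378
0.07 [ 0.63740871 -0.2653687   0.07      ] 0.03581953143227396
front [0.45690425 0.1272331  0.025     ] [ 0.531365   -0.33339886  0.025     ] 0.16026279768193577
[0.6146 0.0238 0.025 ]
[0.4857 0.004  0.025 ]
[ 0.6248 -0.0449  0.025 ]
[ 0.497  -0.0657  0.025 ]
[ 0.6331 -0.1067  0.025 ]
[ 0.5069 -0.1254  0.025 ]
[ 0.6442 -0.1754  0.025 ]
[ 0.5185 -0.1969  0.025 ]
```

```bash
python3 -m creep '[{"x":0.31,"y":-0.25,"z":0,"spin":-0.1},{"x":0.31,"y":-0.25,"z":0,"spin":0},{"x":0.31,"y":-0.25,"z":0,"spin":0},{"x":0.31,"y":-0.25,"z":0.1,"spin":0},{"x":0.31,"y":-0.25,"z":0.1,"spin":0}]'
python3 -m creep '[{"x":0,"y":0,"z":0.2,"spin":0},{"x":0,"y":0,"z":0.2,"spin":0},{"x":0,"y":0,"z":0,"spin":0}]'
python3 - <<'E'
from h import *
s=sense();print(s['eef_pos'],s['orientation'])
M=R.from_quat(s['orientation']).as_matrix();tip=s['eef_pos']+.073*M[:,2];print('tip',tip,'d tool',M.T@(np.array([.6566,-.004,.042])-tip))
for n in('wrist','scene'):
    K,T=grab(n,n[0]+'2.png')
    for l in('amber_jar_mid','tray_left_lip','tray_right_lip'):
        for d in spotter.recognise(n,l)[:2]:
            uv=np.array(d['xy'])*[560,420]; print(n,l,round(d['conf'],2),uv.round(),atz(K,T,uv,.054).round(4))
E
```

```text
t: 3.68
eef_pos: [0.6523, -0.0121, 0.2873]
orientation: [0.998, 0.069, 0.004, 0.003]
ft_force: [0.7, -1.1, 0.2]
width: -0.001
t: 3.93
eef_pos: [0.6557, -0.0104, 0.2434]
orientation: [0.998, 0.069, 0.003, 0.002]
ft_force: [0.2, 0.1, -1.2]
width: 0.001
[ 0.65568362 -0.01041338  0.24335734] [0.99757626 0.06948285 0.00306321 0.00208494]
tip [ 0.65615091 -0.01068597  0.17035934] d tool [ 0.00062441 -0.00714769  0.12833373]
wrist amber_jar_mid 0.59 [267. 119.] [0.7155 0.0063 0.054 ]
wrist amber_jar_mid 0.21 [275. 152.] [ 0.6933 -0.0027  0.054 ]
wrist tray_left_lip 0.93 [275. 149.] [ 0.6953 -0.0023  0.054 ]
wrist tray_right_lip 0.85 [442. 155.] [ 0.7083 -0.1243  0.054 ]
scene amber_jar_mid 0.72 [231. 219.] [0.7203 0.0017 0.054 ]
scene tray_left_lip 0.71 [241. 227.] [0.6841 0.0325 0.054 ]
scene tray_right_lip 0.74 [239. 193.] [ 0.7136 -0.1215  0.054 ]
```

View pics/w2.png

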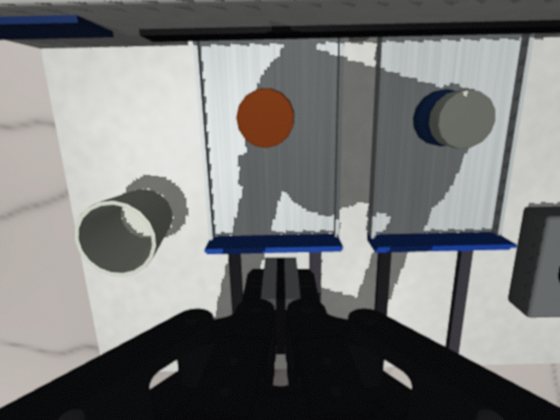

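View pics/s2.png

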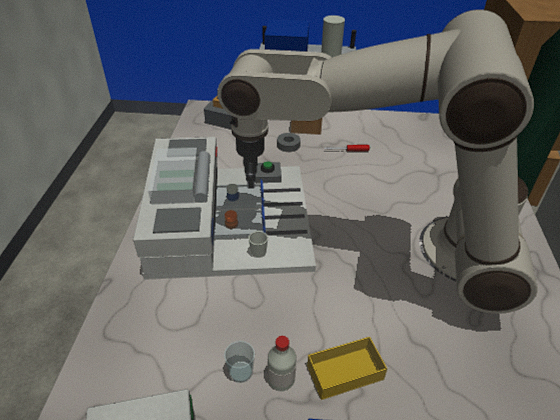

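Wrist view: tips at about (280,262), left lip (206..342, rows 236-252), amber cap centred at (266,118), nothing under the fingers but tray floor or lip. I'll re-measure the lip and jar from this closer view.

```bash
python3 - <<'E'
from h import *
K,T=grab('wrist')
im=cv2.imread('pics/w2.png').astype(int);b,g,r=im[...,0],im[...,1],im[...,2]
m=((b>r+50)&(b>g+40)).astype(np.uint8);n,l,st,ce=cv2.connectedComponentsWithStats(m)
for i in range(1,n):
    if st[i,4]<300 : continue
    ys,xs=np.nonzero(l==i); x0,x1=xs.min(),xs.max()+1
    rows=[(a,ys[xs==a].min(),ys[xs==a].max()+1) for a in range(x0+5,x1-5,10)]
    c1=np.polyfit([q[0] for q in rows],[q[1] for q in rows],1);c2=np.polyfit([q[0] for q in rows],[q[2] for q in rows],1)
    A=(x0,np.polyval(c1,x0));B=(x1,np.polyval(c1,x1)); print(st[i],rows[::4])
    for z in(.055,.06):
        a,bb=atz(K,T,A,z),atz(K,T,B,z);d=a-bb;print(z,'mid',((a+bb)/2).round(4),'w',np.linalg.norm(d).round(4),'yaw',np.arctan2(-d[0],d[1]).round(4), 'lower edge',atz(K,T,((x0+x1)/2,np.polyval(c2,(x0+x1)/2)),z).round(4))
print('cap',atz(K,T,(266,118),.075))
E
```

```text
[  0  16  77   7 417] [(5, np.int64(18), np.int64(23)), (45, np.int64(17), np.int64(23))]
0.055 mid [0.762  0.1665 0.055 ] w 0.0517 yaw 0.1698 lower edge [0.7586 0.1667 0.055 ]
0.06 mid [0.7613 0.1634 0.06  ] w 0.0507 yaw 0.1698 lower edge [0.758  0.1635 0.06  ]
[375 243 142  10 753] [(380, np.int64(246), np.int64(253)), (420, np.int64(247), np.int64(250)), (460, np.int64(244), np.int64(252)), (500, np.int64(244), np.int64(250))]
0.055 mid [ 0.6401 -0.1487  0.055 ] w 0.1141 yaw 0.1679 lower edge [ 0.6355 -0.15    0.055 ]
0.06 mid [ 0.6418 -0.1459  0.06  ] w 0.1119 yaw 0.1679 lower edge [ 0.6372 -0.1472  0.06  ]
[205 245 138   9 743] [(210, np.int64(248), np.int64(254)), (250, np.int64(249), np.int64(252)), (290, np.int64(246), np.int64(252)), (330, np.int64(245), np.int64(252))]
0.055 mid [ 0.6197 -0.012   0.055 ] w 0.1107 yaw 0.1707 lower edge [ 0.615  -0.0127  0.055 ]
0.06 mid [ 0.6217 -0.0118  0.06  ] w 0.1086 yaw 0.1707 lower edge [ 0.617  -0.0125  0.06  ]
cap [0.71885786 0.00657201 0.075     ]
```

```bash
python3 -m creep '[{"x":0.02,"y":-0.06,"z":0.2,"spin":-0.1},{"x":0,"y":0,"z":0.25,"spin":0},{"x":0,"y":0,"z":0.2,"spin":0},{"x":0,"y":0,"z":0.1,"spin":0},{"x":0,"y":0,"z":0,"spin":0}]'
python3 - <<'E'
from h import *
s=sense();print(s['eef_pos'],s['orientation'])
M=R.from_quat(s['orientation']).as_matrix();tip=s['eef_pos']+.073*M[:,2];print('tip',tip,'d tool',M.T@(np.array([.6586,-.004,.05])-tip))
K,T=grab('wrist','w3.png')
E
```

```text
t: 4.8
eef_pos: [0.6594, -0.0046, 0.1745]
orientation: [0.997, 0.075, 0.009, 0.003]
ft_force: [-0.6, 0.2, -0.6]
width: 0.004
[ 0.65936011 -0.0045736   0.17445286] [0.99716938 0.07455389 0.00914488 0.00336363]
tip [ 0.66072809 -0.00496376  0.10146672] d tool [-0.00287356 -0.00168474  0.05141191]
```

View pics/w3.png

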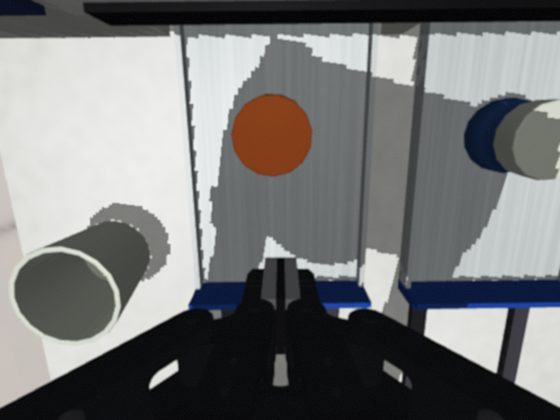

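Tips (280,260) are on the jar side of the lip (rows 283-306) and well short of the cap (bottom edge row 175). Descending.

```bash
python3 -m creep '[{"x":-0.02,"y":0,"z":0.2,"spin":0},{"x":0,"y":0,"z":0.2,"spin":0},{"x":0,"y":0,"z":0.12,"spin":0},{"x":0,"y":0,"z":0.03,"spin":0},{"x":0,"y":0,"z":0,"spin":0}]'
python3 - <<'E'
from h import *
s=sense();print(s['eef_pos'],s['orientation'],s['ft_force'])
M=R.from_quat(s['orientation']).as_matrix();tip=s['eef_pos']+.073*M[:,2];print('tip',tip)
K,T=grab('wrist','w4.png');K,T=grab('scene','s4.png')
a=cv2.imread('pics/s4.png')[140:290,130:330];cv2.imwrite('pics/s4c.png',cv2.resize(a,None,fx=4,fy=4,interpolation=cv2.INTER_CUBIC))
E
```

```text
t: 5.27
eef_pos: [0.6613, -0.0058, 0.126]
orientation: [0.997, 0.074, 0.014, 0.004]
ft_force: [-0.7, 0.3, -0.4]
width: 0.002
[ 0.66132058 -0.00577336  0.12595654] [0.99712332 0.0744168  0.01373595 0.0043067 ] [-0.66826267  0.3006677  -0.38995536]
tip [ 0.66336705 -0.00625109  0.0529868 ]
```

View pics/w4.png

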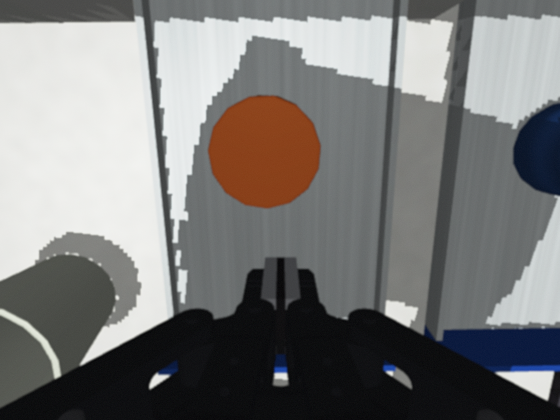

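View pics/s4c.png

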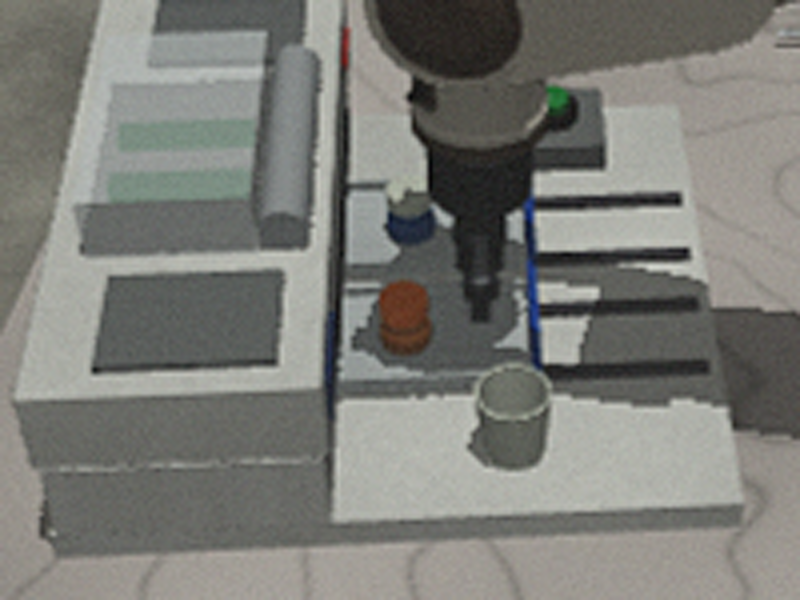

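```bash
python3 -m creep '[{"x":-0.03,"y":0,"z":0.06,"spin":-0.05},{"x":-0.06,"y":0,"z":0,"spin":0},{"x":-0.06,"y":0,"z":0,"spin":0},{"x":-0.08,"y":0,"z":-0.002,"spin":0},{"x":-0.08,"y":0,"z":-0.002,"spin":0}]'
python3 -m creep '[{"x":-0.1,"y":0,"z":-0.003,"spin":0},{"x":-0.1,"y":0,"z":-0.003,"spin":0},{"x":-0.1,"y":0,"z":-0.003,"spin":0}]'
python3 - <<'E'
from h import *
s=sense();print(s['eef_pos'],s['orientation'],s['ft_force'])
M=R.from_quat(s['orientation']).as_matrix();tip=s['eef_pos']+.073*M[:,2];print('tip',tip)
K,T=grab('wrist','w5.png');K,T=grab('scene','s5.png')
a=cv2.imread('pics/s5.png')[140:290,130:330];cv2.imwrite('pics/s5c.png',cv2.resize(a,None,fx=4,fy=4,interpolation=cv2.INTER_CUBIC))
E
```

```text
t: 5.78
eef_pos: [0.6303, -0.0109, 0.1227]
orientation: [0.997, 0.077, 0.016, 0.005]
ft_force: [2.4, -0.8, -2.6]
width: -0.002
t: 6.03
eef_pos: [0.5981, -0.0159, 0.1232]
orientation: [0.997, 0.077, 0.018, 0.005]
ft_force: [3.2, 0.5, -1.3]
width: -0.004
[ 0.59805342 -0.01592238  0.12324614] [0.99683328 0.07736652 0.01767728 0.00503373] [ 3.22477589  0.48895045 -1.30631513]
tip [ 0.60068299 -0.01645531  0.05029547]
```

View pics/s5c.png

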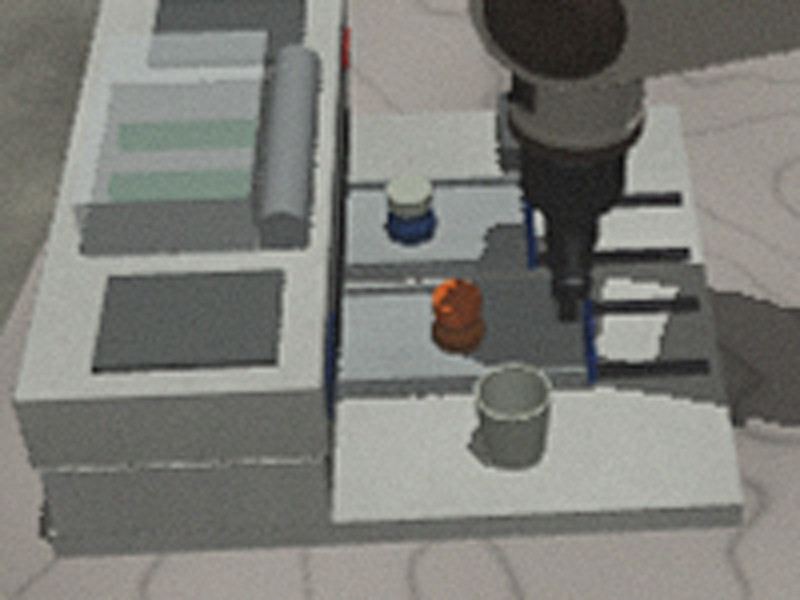

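The tray is coming out with its jar: the lip has gone from column ~535 to ~590 in the crop, and the other tray has not moved. Continuing.

```bash
python3 -m creep '[{"x":-0.1,"y":0,"z":-0.003,"spin":0},{"x":-0.1,"y":0,"z":-0.003,"spin":0},{"x":-0.1,"y":0,"z":-0.003,"spin":0},{"x":-0.1,"y":0,"z":-0.003,"spin":0},{"x":-0.08,"y":0,"z":-0.003,"spin":0}]'
python3 -m creep '[{"x":-0.08,"y":0,"z":-0.003,"spin":0},{"x":-0.08,"y":0,"z":-0.003,"spin":0},{"x":-0.06,"y":0,"z":-0.003,"spin":0}]'
```

```text
t: 6.55
eef_pos: [0.5487, -0.0238, 0.1241]
orientation: [0.997, 0.077, 0.019, 0.005]
ft_force: [2.5, -0.8, -1.3]
width: -0.005
t: 6.8
eef_pos: [0.5243, -0.0276, 0.1243]
orientation: [0.997, 0.077, 0.019, 0.005]
ft_force: [2.1, 0.3, -2.3]
width: 0.0
```

```bash
python3 -m creep '[{"x":-0.06,"y":0,"z":-0.002,"spin":0},{"x":-0.06,"y":0,"z":-0.002,"spin":0},{"x":-0.05,"y":0,"z":-0.002,"spin":0}]'
python3 - <<'E'
from h import *
s=sense();print(s['eef_pos'],s['orientation'],s['ft_force'])
K,T=grab('wrist','w6.png');K,T=grab('top','t6.png');K,T=grab('scene','s6.png')
a=cv2.imread('pics/s6.png')[140:290,130:330];cv2.imwrite('pics/s6c.png',cv2.resize(a,None,fx=4,fy=4,interpolation=cv2.INTER_CUBIC))
E
```

```text
t: 7.05
eef_pos: [0.5093, -0.0302, 0.1254]
orientation: [0.997, 0.077, 0.025, 0.005]
ft_force: [85.0, 18.0, -55.7]
width: 0.001
[ 0.50928908 -0.03020544  0.12540423] [0.996734   0.07654052 0.0251844  0.005351  ] [ 85.01596087  17.9949077  -55.70592743]
```

View pics/s6c.png

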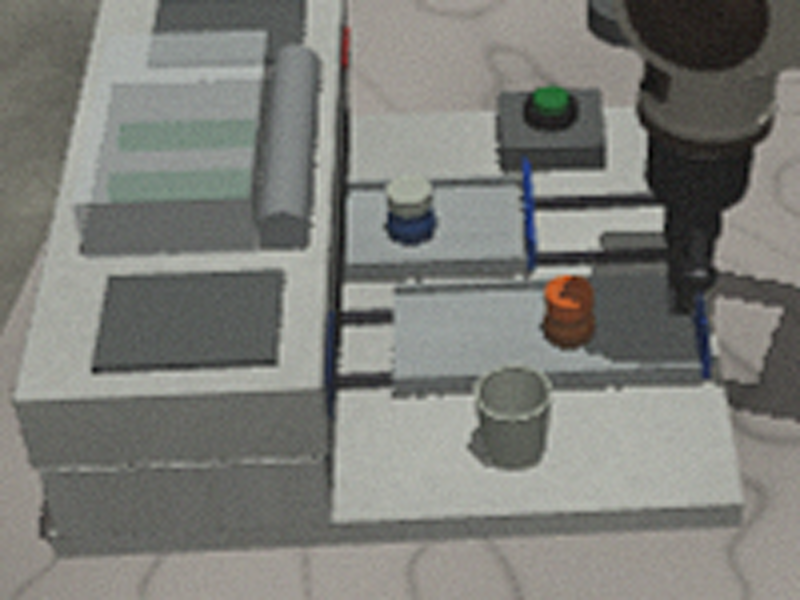

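View pics/w6.png

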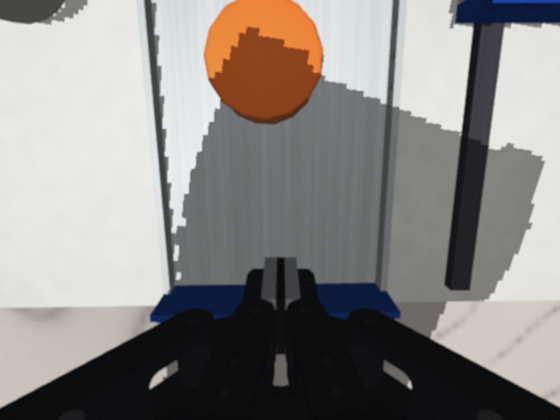

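The stop is reached: the force jumped to 85 N, the tray is at the bed's front edge and the jar is upright. Backing off the lip gently, then rising.

```bash
python3 -m creep '[{"x":0.06,"y":0,"z":0,"spin":0},{"x":0.06,"y":0,"z":0,"spin":0},{"x":0,"y":0,"z":0,"spin":0}]'
python3 - <<'E'
from h import *
s=sense();print(s['eef_pos'],s['orientation'],s['ft_force'])
K,T=grab('wrist','w7.png')
E
```

```text
t: 7.45
eef_pos: [0.5223, -0.0281, 0.1269]
orientation: [0.997, 0.077, 0.026, 0.005]
ft_force: [-0.4, -0.2, -0.7]
width: -0.001
[ 0.52229731 -0.02809121  0.12694707] [0.99669083 0.07667958 0.02643841 0.0053519 ] [-0.39391373 -0.20044793 -0.65144359]
```

View pics/w7.png

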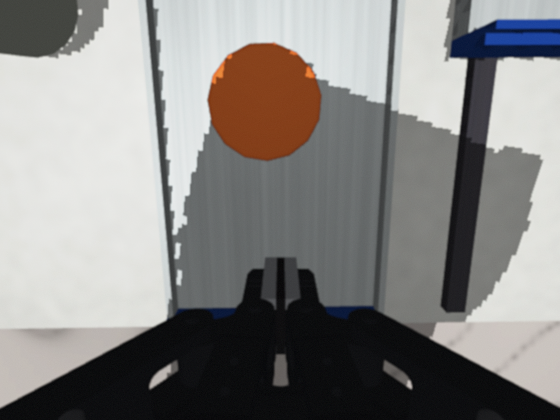

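```bash
python3 -m creep '[{"x":0.01,"y":0,"z":-0.2,"spin":0},{"x":0.01,"y":0,"z":-0.2,"spin":0},{"x":0.01,"y":0,"z":-0.25,"spin":0},{"x":0,"y":0.1,"z":-0.1,"spin":0}]'
python3 -m creep '[{"x":0.1,"y":0.35,"z":0,"spin":0},{"x":0.1,"y":0.35,"z":0,"spin":0},{"x":0.1,"y":0.35,"z":0,"spin":0},{"x":0.1,"y":0.35,"z":0,"spin":0},{"x":0.1,"y":0.3,"z":0,"spin":0}]'
python3 -m creep '[{"x":0.1,"y":0.3,"z":0,"spin":0},{"x":0.0,"y":0.2,"z":0,"spin":0},{"x":0,"y":0,"z":0,"spin":0}]'
python3 - <<'E'
from h import *
s=sense();print(s['eef_pos'],s['orientation'],s['ft_force'])
M=R.from_quat(s['orientation']).as_matrix();tip=s['eef_pos']+.073*M[:,2];print('tip',tip,'d tool',M.T@(np.array([.638,-.267,.07])-tip))
K,T=grab('wrist','w8.png')
im=cv2.imread('pics/w8.png').astype(int);b,g,r=im[...,0],im[...,1],im[...,2]
gm=((g>r+40)&(g>b+30)).astype(np.uint8);n,l,st,ce=cv2.connectedComponentsWithStats(gm);i=1+st[1:,4].argmax();print('green',ce[i],st[i])
for z in(.06,.065,.07):print(z,atz(K,T,ce[i],z))
K,T=grab('top','t8.png')
b=cv2.imread('pics/t8.png')[120:260,200:400];cv2.imwrite('pics/t8c.png',cv2.resize(b,None,fx=4,fy=4))
E
```

```text
t: 7.83
eef_pos: [0.5187, -0.0361, 0.2006]
orientation: [0.997, 0.077, 0.021, 0.004]
ft_force: [0.6, 0.2, 1.4]
width: -0.001
t: 8.25
eef_pos: [0.5935, -0.2009, 0.2073]
orientation: [0.997, 0.081, 0.021, 0.004]
ft_force: [0.5, 0.8, 0.2]
width: -0.003
t: 8.5
eef_pos: [0.6114, -0.2581, 0.2055]
orientation: [0.997, 0.079, 0.019, 0.004]
ft_force: [-0.1, -0.6, 0.2]
width: -0.0
[ 0.61136936 -0.25812141  0.20548692] [0.99671115 0.07863395 0.01916483 0.00403676] [-0.07927347 -0.55641424  0.15081031]
tip [ 0.61420457 -0.25848881  0.13254292] d tool [0.01979857 0.01144014 0.06346195]
green [290.2975 196.545 ] [ 265  172   51   50 2000]
0.06 [ 0.63295464 -0.26324082  0.06      ]
0.065 [ 0.63400907 -0.26286735  0.065     ]
0.07 [ 0.6350635  -0.26249389  0.07      ]
```

View pics/w8.png

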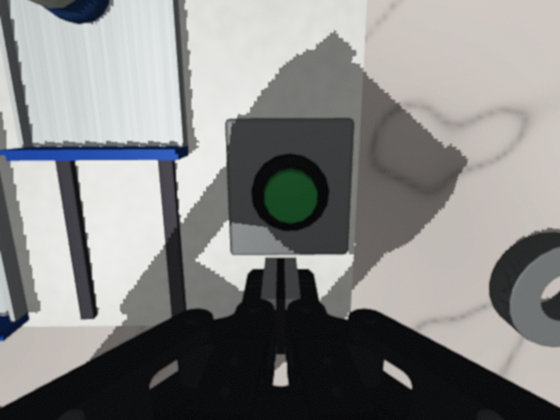

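View pics/t8c.png

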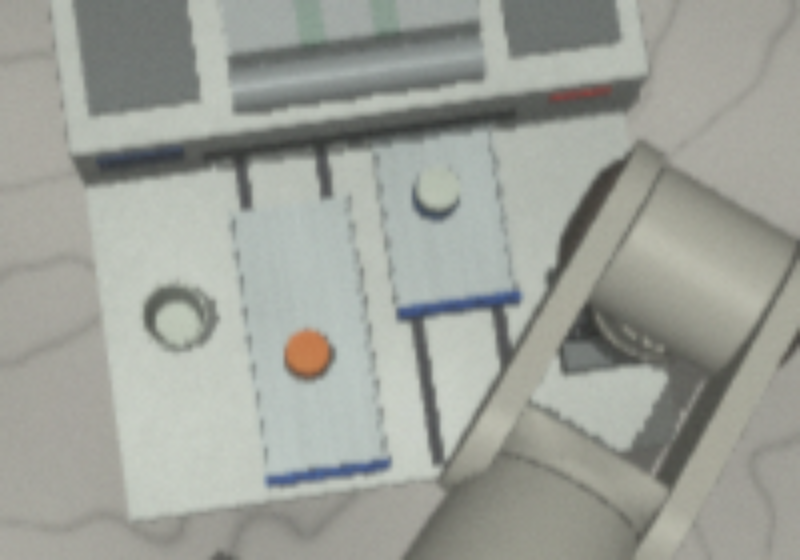

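Top view: left tray fully out with the jar upright (306,354 in the crop), right tray unmoved. Wrist view: button at (290,196), slightly ahead and right of the tips. Moving over it.

```bash
python3 -m creep '[{"x":0.11,"y":0.05,"z":0.1,"spin":0},{"x":0.1,"y":0.04,"z":0.1,"spin":0},{"x":0,"y":0,"z":0.15,"spin":0},{"x":0,"y":0,"z":0.05,"spin":0},{"x":0,"y":0,"z":0,"spin":0}]'
python3 - <<'E'
from h import *
s=sense();print(s['eef_pos'],s['orientation'],s['ft_force'])
M=R.from_quat(s['orientation']).as_matrix();tip=s['eef_pos']+.073*M[:,2];print('tip',tip,'d tool',M.T@(np.array([.636,-.265,.065])-tip))
K,T=grab('wrist','w9.png')
E
```

```text
t: 9.02
eef_pos: [0.6347, -0.2576, 0.1645]
orientation: [0.997, 0.08, 0.018, 0.003]
ft_force: [-0.8, 0.5, 0.4]
width: 0.0
[ 0.6347479  -0.25759037  0.16448419] [0.99658723 0.08040338 0.01847492 0.00280602] [-0.83400435  0.49510277  0.43316286]
tip [ 0.63746897 -0.25778178  0.09153518] d tool [-0.00357165  0.00666228  0.02648081]
```

View pics/w9.png

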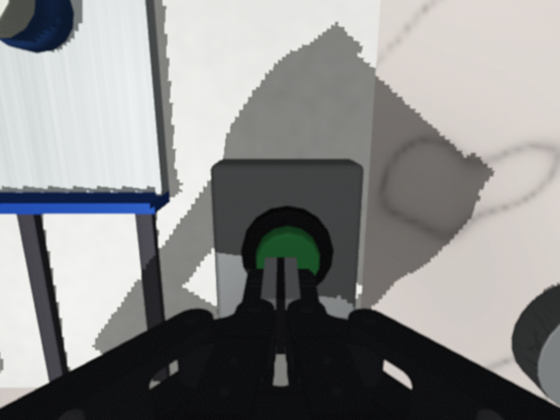

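```bash
python3 -m creep '[{"x":-0.025,"y":0.05,"z":0.08,"spin":0},{"x":0,"y":0.01,"z":0.08,"spin":0},{"x":0,"y":0,"z":0.05,"spin":0},{"x":0,"y":0,"z":0.03,"spin":0}]'
```

```text
t: 9.4
eef_pos: [0.6346, -0.2639, 0.1428]
orientation: [0.996, 0.081, 0.02, 0.004]
ft_force: [-16.8, 8.4, 47.9]
width: -0.001
```

```bash
python3 - <<'E'
from h import *
s=sense();M=R.from_quat(s['orientation']).as_matrix();print(s['eef_pos']+.073*M[:,2],s['ft_force'])
K,T=grab('wrist','w10.png');grab('scene','s10.png')
a=cv2.imread('pics/s10.png')[130:230,190:330];cv2.imwrite('pics/s10c.png',cv2.resize(a,None,fx=5,fy=5,interpolation=cv2.INTER_CUBIC))
E
```

```text
[ 0.63755042 -0.26423306  0.06988243] [-16.79399127   8.42231871  47.90545993]
```

View pics/w10.png

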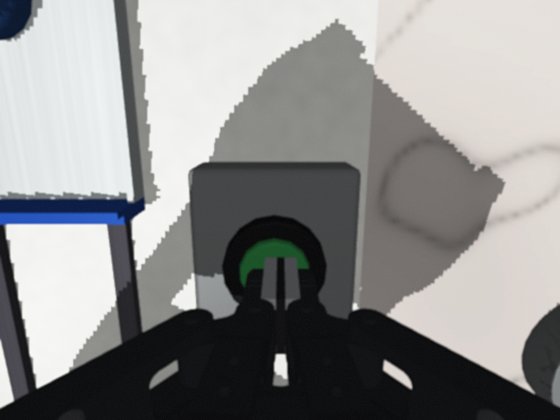

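View pics/s10c.png

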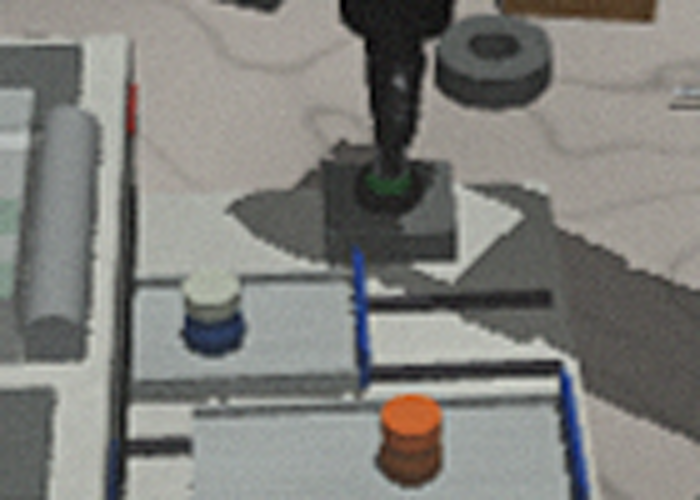

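The tips are on the green face and the cap looks sunk in its ring. Testing with a small rise, to see whether the spring force follows.

```bash
python3 -m creep '[{"x":0,"y":0,"z":-0.02,"spin":0},{"x":0,"y":0,"z":0,"spin":0}]'; python3 -m creep '[{"x":0,"y":0,"z":-0.015,"spin":0},{"x":0,"y":0,"z":0,"spin":0}]'; python3 -m creep '[{"x":0,"y":0,"z":-0.015,"spin":0},{"x":0,"y":0,"z":0,"spin":0}]';python3 -m creep '[{"x":0,"y":0,"z":-0.02,"spin":0},{"x":0,"y":0,"z":0,"spin":0}]'
```

```text
t: 9.67
eef_pos: [0.6344, -0.2638, 0.1467]
orientation: [0.996, 0.081, 0.021, 0.004]
ft_force: [-1.5, 0.7, 3.7]
width: -0.003
t: 9.83
eef_pos: [0.6344, -0.2638, 0.1487]
orientation: [0.996, 0.081, 0.021, 0.004]
ft_force: [-0.6, 1.0, 2.5]
width: 0.0
t: 10.0
eef_pos: [0.6343, -0.2639, 0.15]
orientation: [0.996, 0.081, 0.021, 0.004]
ft_force: [-0.3, 0.8, -0.9]
width: -0.002
t: 10.17
eef_pos: [0.6341, -0.2639, 0.1516]
orientation: [0.996, 0.081, 0.021, 0.004]
ft_force: [0.3, 0.6, 0.7]
width: 0.001
```

The force falls off as a spring over about 6 mm (48 → 3.7 → 2.5 → 0 N), so the button had been at its bottom. Moving clear and checking.

```bash
python3 -m creep '[{"x":0,"y":0,"z":-0.2,"spin":0},{"x":0,"y":0,"z":-0.3,"spin":0},{"x":0,"y":0,"z":-0.3,"spin":0},{"x":-0.2,"y":0.2,"z":-0.2,"spin":0},{"x":-0.3,"y":0.2,"z":0,"spin":0}]'
python3 -m creep '[{"x":-0.3,"y":0.2,"z":0,"spin":0},{"x":-0.3,"y":0.2,"z":0,"spin":0},{"x":-0.2,"y":0.1,"z":0,"spin":0},{"x":0,"y":0,"z":0,"spin":0},{"x":0,"y":0,"z":0,"spin":0}]'
python3 - <<'E'
from h import *
s=sense();print(s['eef_pos'],s['ft_force'],s['joint_vel'].round(3))
grab('top','t11.png');grab('scene','s11.png')
b=cv2.imread('pics/t11.png')[120:260,200:400];cv2.imwrite('pics/t11c.png',cv2.resize(b,None,fx=4,fy=4))
a=cv2.imread('pics/s11.png')[120:320,110:330];cv2.imwrite('pics/s11c.png',cv2.resize(a,None,fx=3,fy=3,interpolation=cv2.INTER_CUBIC))
K,T=grab('top');c=lambda u,v:(200+u/4,120+v/4)
l0,l1=atz(K,T,c(307,325),.06),atz(K,T,c(328,472),.06);print('travel',np.linalg.norm(l0-l1),'jar-lip',np.linalg.norm(atz(K,T,c(308,354),.075)[:2]-l1[:2]))
E
```

```text
t: 10.58
eef_pos: [0.5883, -0.3078, 0.2508]
orientation: [0.996, 0.084, 0.019, 0.002]
ft_force: [-0.3, -1.4, -0.3]
width: 0.001
t: 11.0
eef_pos: [0.5109, -0.3768, 0.25]
orientation: [0.996, 0.082, 0.019, 0.004]
ft_force: [0.7, -0.4, -0.6]
width: -0.004
[ 0.5109092  -0.37677681  0.25003697] [ 0.70203642 -0.35245192 -0.61035384] [-0.037 -0.011  0.012 -0.008  0.001 -0.019]
travel 0.12442663457359947 jar-lip 0.09807979270651696
```

View pics/t11c.png

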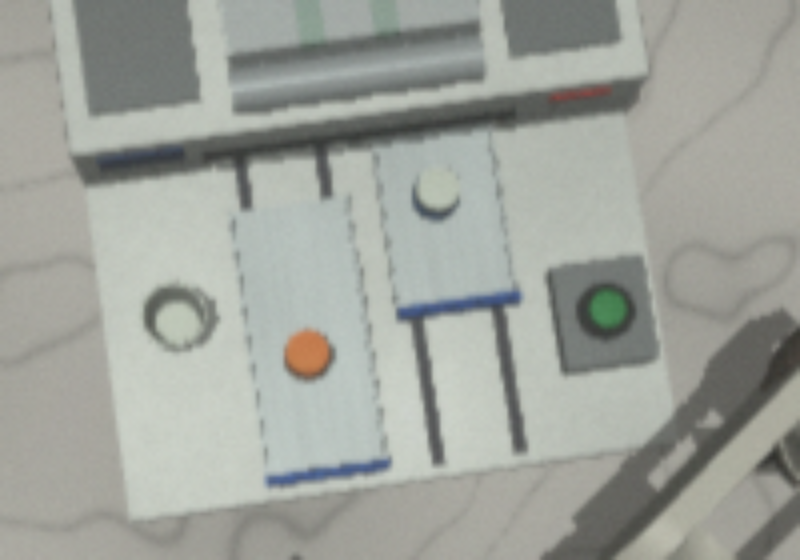

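View pics/s11c.png

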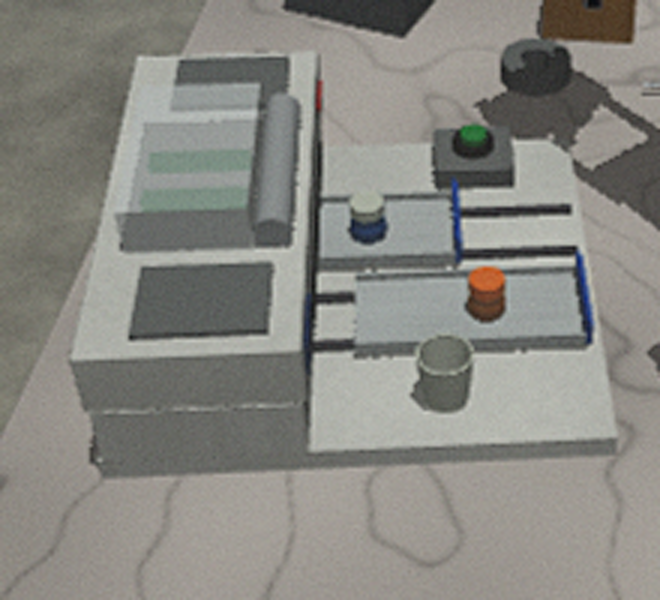

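The left tray is out, the jar stands upright about 98 mm behind the lip, the button is up, and everything else is unmoved. Handing in.

```bash
python3 -m creep '[{"x":0,"y":0,"z":0,"spin":0},{"x":0,"y":0,"z":0,"spin":0},{"x":0,"y":0,"z":0,"spin":0}]'; python3 -c "
from station import ticket
print(ticket.hand_in())"
```

```text
t: 11.4
eef_pos: [0.5141, -0.3738, 0.2495]
orientation: [0.996, 0.085, 0.019, 0.003]
ft_force: [0.3, 0.1, -0.3]
width: 0.002
the job is handed in; nothing more can be done
None
```

I drew out the left tray, which held the orange-capped jar, then pressed the green button, backed clear and handed the job in at about 11.4 s. The hand-in reports no verdict, so the following rests on my own checks.

- **Tray:** I pulled it with the shut fingers behind the blue lip until it hit its stop. The wrist force briefly reached about 103 N there (85 N along the pull), under the 120 N limit but higher than I intended. The top picture gives about 124 mm of travel from where it started, which fits the 130 mm stop if it began a few mm out.
- **Jars and bystanders:** The amber jar is upright, about 98 mm behind the lip. In the last pictures the other tray, its white-capped jar and the cup were where they began. I did not look specifically at the objects out on the table at the end; the fingers went nowhere near those on the left.
- **Button:** I pressed it to its bottom at about 48 N vertical. The force then fell away like a spring over roughly 6 mm as I rose, and the last picture shows the button back up.
- **Clear of contact:** At the end the arm was free in the air with no force on the tool beyond noise.

Lip width and height disagreed by a few mm between views. I allowed for that in the descent, and it made no difference to the pull.

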